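Check a reamed bush with the go and no-go ends of a plug gauge

ROBOT

A 7-joint arm with a two-finger parallel gripper is mounted at the origin on a cart in front of the work surface, level with it; the furniture and walls round the work are solid. World frame = base frame: x ahead of the robot, y to its left, z up, the work surface at z = 0. Lengths are in m, angles in rad, forces in N, time in s.
With the tool pointing down it reaches from about 0.4 to 0.875 m from the base axis. Payload 19.3 kg.
Tool frame: the origin (TCP) lies between the finger pads, 19 mm behind the fingertips; this is the grasp point; z points along the fingers, y is the line along which they close (so a half turn about z gives the same grasp; the last joint's range is limited). The gripper opens to 85 mm and grips with 20 to 120 N. Pads are 22 mm wide; open, the fingers measure 114 mm over their backs; the gripper's body (76 mm by 85 mm) begins 54 mm behind the grasp point. The pads swing forward as they close: fully open they stand 13 mm farther back than shut.
Start: joints at [1.189, 0.521, -0.036, 1.599, 0.021, 1.021, -0.113], TCP at [0.192, -0.595, 0.25] pointing down, gripper open.
Joint ranges: [-2.91, 2.91], [-0.3, 2.13], [-1.5, 1.42], [0.17, 2.43], [-1.26, 4.41], [0.16, 1.93], [-2.52, 2.52]. Speed limits (rad/s): [1.89, 1.89, 2.39, 2.39, 3.01, 3.01, 3.01].

INTERFACE

Orientations are given as [roll, pitch, yaw] about the fixed x, y, z axes, in that order (R = Rz(yaw) Ry(pitch) Rx(roll)).
In Python, from workcell import bot gives the robot as it stands.
- The arm moves only by the shell command python3 -m crank 'ROWS' [FORCE]. ROWS is a JSON object of lists of equal length, an entry for each row: "travel": the shift along the world's x, y, z in cm, a list of three; "turn": the turn, a rotation vector about the world's x, y, z in degrees, a list of three; "gripper": the closure, from 0 (fully open) to 1 (shut). A call has exactly 5 rows; each row is the pose to reach, as a shift and turn from the pose commanded when the call began; what a row does not reach only later rows make up. A row lasts 1/10 s, in which the tool goes at most 50 mm and 8.59 degrees, less where a joint would pass 70% of its speed; a pose out of reach is approached as far as the arm can. A call with a gripper value outside its range is refused whole. The fingers move at their own pace and stop on an object; FORCE is the grip in N (left out, the last holds). Time passes only in rows, so rows that repeat a pose let the fingers close, or fill a call up. It gives the time, the measured TCP pose, the force, the opening and the grip force at its end, in the units of the state.
- bot.observe(): the state, without advancing time (a new reading comes with each control period).
- bot.grab_frame(name): name is "scene" or "top"; returns a dict with "pixels" (384x512x3 uint8, red, green, blue), "fx", "fy", "cx", "cy" (pixels), "dist" ([k1, k2, p1, p2, k3] as OpenCV has them; the pictures are not rectified), "extrinsics" (4x4, takes a point from world to camera coordinates). Camera axes: x right, y down, z forward; pixel columns grow to the right and rows downward; lengths in m; the calibration is good to about 2 mm. A picture is of the moment at which its call begins. There is no depth.
- bot.job_done(): hands the job in; it is judged then, once.
The state is a dict: "clock": time; "qpos": joint angles; "qd": joint speeds; "joint_efforts": joint torques, N m; "position": TCP position; "tool_rot": TCP orientation; "force": force on the tool from outside, world axes, zero at the start; "moment": the same for the moment, N m; "grip_width": finger opening in m; "finger_force": force on a finger pad.
Only numpy, scipy, OpenCV 4.12 (cv2) and the standard library are available. Lean on these libraries where they do the work, as an engineer would, in place of code of your own. Each camera call takes 0.05 s, during which the arm holds its last target. There are 200 camera calls.

TASK

The bush in the bearing block has just been reamed; check it with the larger of the two plug gauges in the case. Lay the gauge in the V-rest with its go end (the longer, thinner plug) towards the bore, let go of it and slide it fully home by pushing gently on its other end; then take it out, turn it end for end, lay it in the rest again, let go and push its no-go end gently against the bush in the same way, to show that it will not enter. Leave it lying in the rest like that, no-go end against the bush, with the smaller gauge in its pocket and everything else where it was.

Things in the scene. Friction and masses are not known exactly. Their poses are not given: they have to be found in the camera images.
- large_gauge: The gauge to use, the larger of two double-ended plug gauges, 114 mm long, 0.22 to 0.45 kg: pale turned wooden handle, x = -32 to +32, with a steel plug in each end. Origin on its axis, mid-handle; x along the axis to the go end. A 42 mm rim at each end of the handle (12 long), between them a 32 mm waist, straight from x = -17 to 17. Round: y and z may be rolled.
- large_gauge_go_tip (a point): centre of the end face (x = +64 mm) of the larger gauge's go plug: the longer, thinner plug, diameter 27.5, 32 mm long, its last 3 mm bevelled
- large_gauge_nogo_tip (a point): centre of the end face (x = -50 mm) of the larger gauge's no-go plug: the shorter, thicker plug, diameter 34, 18 mm long
- small_gauge: The other plug gauge: the same handle, but thin plugs, diameter 18 (32 long, go, towards its +x) and 22 (18 long). Origin in the middle of its handle. Not needed; it stays in its pocket.
- gauge_case: Dark wooden gauge case, no lid, fixed: 144 (x) x 131 (y) x 36 mm high; origin mid-underside. Two pockets along its x, at y = +36 and -36, hold the gauges (either in either) with 1.5 mm to spare beside rims and plugs, axis 29 mm above the bench; the walls rise past half their height.
- case_trench (a point): middle of the finger trench across the case, on its floor, 8 mm above the bench. The trench is 40 mm wide (x = -20 to 20 of the case), runs along the case's y, open at both sides, and bares both handles' waists, the only place to grip: room for a finger on each side, 40 mm between the two waists
- reaming_board: Fixed plywood board, 18 mm thick, that carries bearing block and V-rest. Origin on the bench right under the mouth of the bore; x points level into the bore, z up. It reaches from x = -135 to +76 mm, 84 wide (128 at the block).
- v_rest (a point): middle of the V-rest of pale wood, on the axis of a gauge lying in it: 68 mm before the bush, 60 mm above the bench, axes as the board's. The V runs from x = -62 to +62 of this point, is 28 mm wide, its edges 14 to 16 mm below the axis; the handle's rims lie in it and the gauge is then in line with the bore. Beside it nothing is higher than 24 mm above the bench.
- bearing_block: Grey cast bearing block (pillow block) with a yellow-metal bush, fixed on the board: 58 mm deep along the bore, 120 mm wide at its feet; its round hump is 97 mm, the oiler on it 108 mm above the bench. Origin on the board under the mouth of the bore, axes as the board's.
- bush_mouth (a point): centre of the bush's near mouth, 60 mm above the bench; x points into the bore, diameter 30, open right through, 58 mm long. The bush's end face (47 across) lies in the plane of this point; with the go plug fully home the handle's rim bears on it and the go face is 32 mm inside. Fixed and rigid: 3 to 10 N is a good push, well under 40 N.
- oilstone: bystander: dark oilstone, 156x72x22 mm; origin in the middle of its underside
- masking_tape: bystander: roll of masking tape lying flat, 96x96x19 mm; origin in the middle of its underside
- turned_finial: bystander: turned wooden finial, 38x38x71 mm; origin in the middle of its underside
- pencil_yellow: bystander: yellow pencil stub, 97x30x7 mm; origin in the middle of its underside

How it is judged:
By the outcome, as a careful person would: the job done as asked, in the order asked, and still so for the second after the job is handed in, with the robot touching nothing.
It also fails if it takes over 72 s, if anything falls off the work surface, if the arm or the gripper's body presses on something with over 40 N, if the wrist force passes 120 N, or if a joint passes its speed limit or range.

## Working session

There is one attempt and no reset: what is moved stays moved. The work goes in short steps, Python scripts to look and compute and a shell command to move; the robot and the scene stay as the last step left them, time stands still between calls to the robot, and variables do not carry over. Pictures are saved under pics/ and viewed, at most 10 in all, crops included, and the job is handed in when it is done.

```bash
ls; mkdir -p pics
python3 - <<'E'
from workcell import bot
import cv2,numpy as np,pickle
s=bot.observe();print({k:np.round(v,3).tolist() for k,v in s.items()})
for n in("scene","top"):
    f=bot.grab_frame(n);pickle.dump(f,open(f"pics/{n}0.pkl","wb"))
    cv2.imwrite(f"pics/{n}0.png",cv2.resize(f["pixels"][:,:,::-1],(800,600),interpolation=cv2.INTER_CUBIC))
    print(n,f["fx"],f["fy"],f["cx"],f["cy"],f["dist"]);print(np.round(f["extrinsics"],4))
E
```

```text
pics
{'clock': 0.0, 'qpos': [1.189, 0.522, -0.036, 1.6, 0.021, 1.021, -0.113], 'qd': [0.001, 0.002, -0.0, 0.0, -0.001, -0.0, -0.0], 'joint_efforts': [-0.0, -92.711, 1.98, -36.993, 0.018, 0.008, -0.0], 'position': [0.192, -0.595, 0.249], 'tool_rot': [-3.14, 0.0, 0.312], 'force': [-0.137, -0.32, 0.503], 'moment': [-0.036, -0.012, 0.034], 'finger_force': 0.0, 'grip_width': 0.086}
scene 452.86744202233257 452.86744202233257 253.49766951294487 190.7609557578477 [-0.16397282  0.          0.          0.          0.        ]
[[-0.6307 -0.776   0.008   0.4546]
 [-0.4103  0.3247 -0.8522  0.2144]
 [ 0.6587 -0.5408 -0.5231  0.7729]
 [ 0.      0.      0.      1.    ]]
top 422.35864104477093 422.35864104477093 257.21481790817666 193.4204850488994 [-0.06151114  0.          0.          0.          0.        ]
[[-0.0136 -0.9999 -0.0081  0.1932]
 [-0.9876  0.0147 -0.1562  0.4851]
 [ 0.1563  0.0059 -0.9877  0.8734]
 [ 0.      0.      0.      1.    ]]
```

View pics/top0.png

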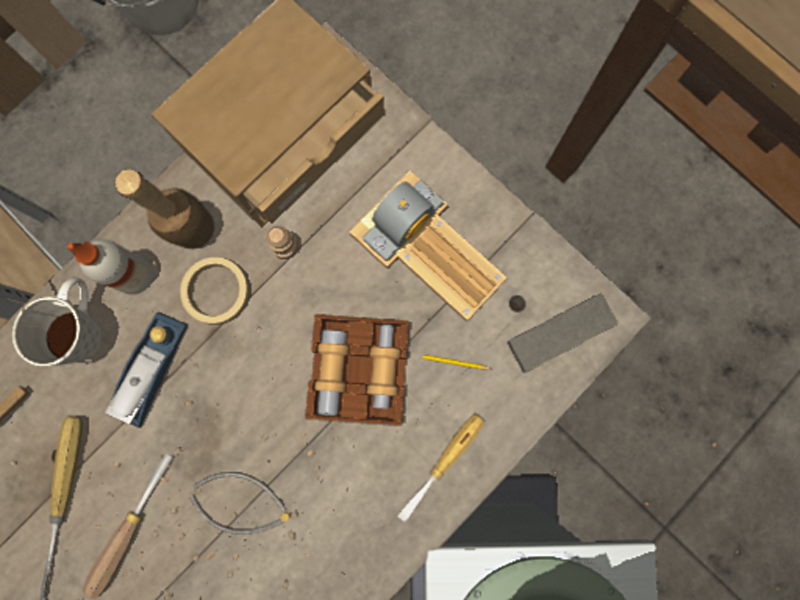

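View pics/scene0.png

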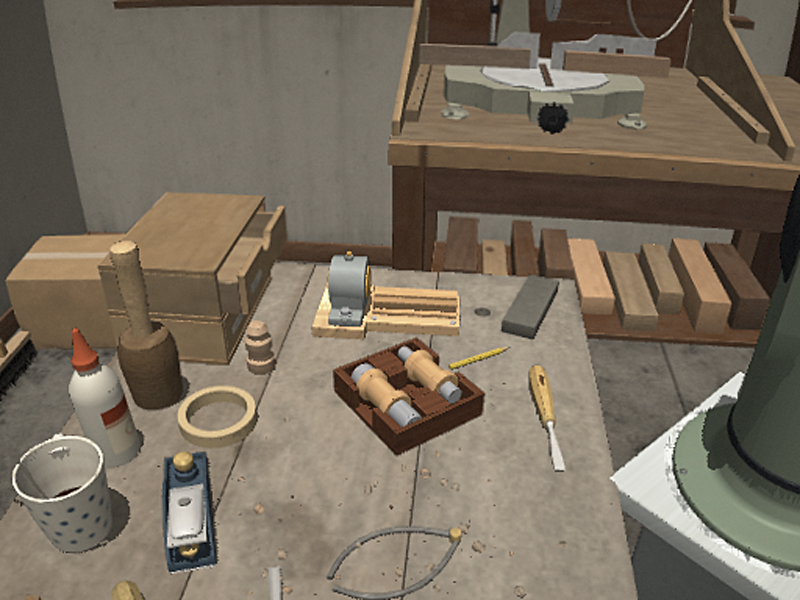

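```bash
cat > h.py <<'E'
import cv2,numpy as np,pickle
from workcell import bot
def cam(f):
    K=np.array([[f["fx"],0,f["cx"]],[0,f["fy"],f["cy"]],[0,0,1.]]);return K,np.array(f["dist"],float),np.array(f["extrinsics"])
def px2w(f,uv,z):
    K,d,T=cam(f);p=cv2.undistortPoints(np.array(uv,float).reshape(-1,1,2),K,d)[:,0]
    r=np.c_[p,np.ones(len(p))]@T[:3,:3];c=-T[:3,:3].T@T[:3,3]
    return c+r*((z-c[2])/r[:,2])[:,None]
def w2px(f,P):
    K,d,T=cam(f);return cv2.projectPoints(np.array(P,float).reshape(-1,1,3),cv2.Rodrigues(T[:3,:3])[0],T[:3,3],K,d)[0][:,0]
E
python3 - <<'E'
from h import *
f=pickle.load(open("pics/top0.pkl","rb"));I=f["pixels"][:,:,::-1]
def crop(x0,y0,w,h,s):return cv2.resize(I[y0:y0+h,x0:x0+w],None,fx=s,fy=s,interpolation=cv2.INTER_CUBIC)
a=crop(191,196,75,80,5);b=crop(220,106,106,100,4)
o=np.zeros((400,800,3),np.uint8);o[:a.shape[0],:375]=a;o[:b.shape[0],376:800]=b
cv2.imwrite("pics/c1.png",o)
E
```

```text
(no output)
```

View pics/c1.png

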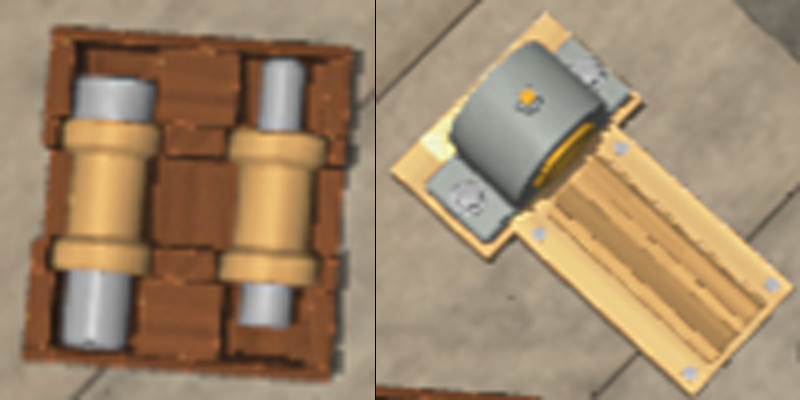

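```bash
cat > fit.py <<'E'
from h import *
from scipy.optimize import least_squares
f=pickle.load(open("pics/top0.pkl","rb"));g=pickle.load(open("pics/scene0.pkl","rb"))
c5=lambda u:(np.array(u,float)+.5)/5-.5+[191,196]
c4=lambda u:(np.array(u,float)-[376,0]+.5)/4-.5+[220,106]
def place(p,L):
    c,s=np.cos(p[2]),np.sin(p[2]);L=np.array(L,float)
    return np.c_[p[0]+c*L[:,0]-s*L[:,1],p[1]+s*L[:,0]+c*L[:,1],L[:,2]]
def fit(L,uv,p0):
    r=least_squares(lambda p:(w2px(f,place(p,L))-uv).ravel(),p0);print(np.round(r.x,4),"deg",np.degrees(r.x[2]).round(2),"res",np.round(r.fun,1));return r.x
LC=[[.072,.0655,.036],[.072,-.0655,.036],[-.072,-.0655,.036],[-.072,.0655,.036]]
case=fit(LC,c5([[55,27],[352,47],[328,380],[25,358]]),[.5,0,0])
LB=[[-.135,-.042,.018],[-.135,.042,.018],[.076,.064,.018],[.076,-.064,.018]]
board=fit(LB,c4([[790,288],[693,393],[393,172],[548,13]]),[.65,-.1,.7])
LG=np.array([[.064,0,.029+.0137],[-.05,0,.029+.017]])
E
python3 - <<'E'
from fit import *
# gauge: top line of plugs end centres in crop
uv=c5([[96,345],[114,80]])
print("tips", px2w(f,uv[:1],.040),px2w(f,uv[1:],.043))
uv=c5([[99,262],[110,130]]);print("rims mid",px2w(f,uv,.05))
np.save("pose.npy",[case,board])
o=[]
for k,im,sc,x0,y0,w,h in(("top",f,3,185,100,140,180),("scene",g,3,190,150,150,145)):
    I=np.ascontiguousarray(cv2.resize(im["pixels"][y0:y0+h,x0:x0+w,::-1],None,fx=sc,fy=sc,interpolation=cv2.INTER_CUBIC))
    def dr(P,c):
        q=((w2px(im,P)-[x0,y0]+.5)*sc-.5).astype(int);cv2.polylines(I,[q.reshape(-1,1,2)],True,c,1)
    dr(place(case,LC),(0,255,0));dr(place(board,LB),(0,255,0))
    a=np.linspace(0,2*np.pi,24);dr(place(board,np.c_[0*a,.0235*np.cos(a),.06+.0235*np.sin(a)]),(0,0,255))
    dr(place(board,[[-.13,-.014,.045],[-.13,.014,.045],[-.006,.014,.045],[-.006,-.014,.045]]),(255,0,0))
    for yy in(.036,-.036):dr(place(case,[[-.064,yy,.043],[.05,yy,.043]]),(255,0,255))
    o.append(I)
H=max(i.shape[0] for i in o);o=[cv2.copyMakeBorder(i,0,H-i.shape[0],0,0,0) for i in o]
O=np.hstack(o)[:600,:];O=cv2.resize(O,None,fx=min(1,800/O.shape[1]),fy=min(1,800/O.shape[1]));print(O.shape);cv2.imwrite("pics/ov.png",O)
E
```

```text
[ 0.3975  0.2488 -0.0842] deg -4.82 res [-0.5 -0.6  0.5 -0.4  0.5  0.5 -0.6  0.4]
[0.5887 0.1627 0.7989] deg 45.77 res [ 1.2 -0.1 -0.   0.9 -0.7 -0.6 -0.5 -0.3]
tips [[0.33721854 0.2883405  0.04      ]] [[0.44922159 0.28054586 0.043     ]]
rims mid [[0.37172008 0.28595249 0.05      ]
 [0.42715602 0.281423   0.05      ]]
(497, 800, 3)
```

View pics/ov.png

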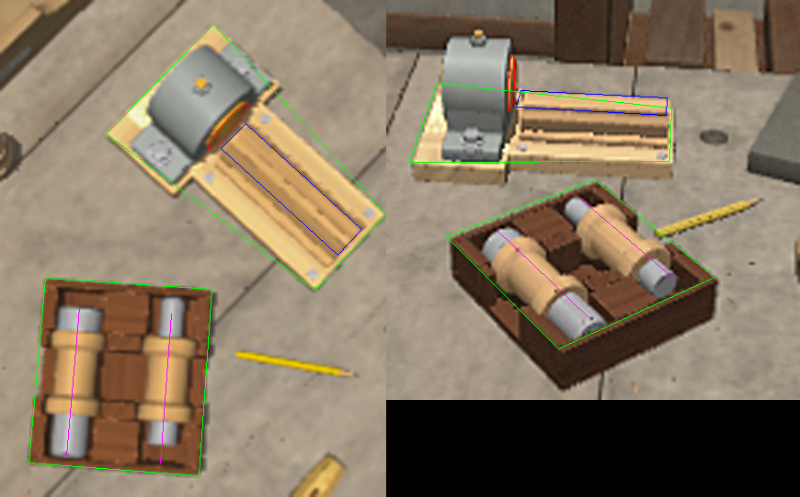

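Pictures: the case's left pocket in the top view holds the thicker, larger gauge, at about (330,372) in the 800x600 view. Its go plug points down the image (330,400). The bush mouth is at about (425,228), and the V-rest runs to about (490,290). The overlay agrees with both views.

```bash
python3 -m crank '{"travel":[[3.3,3.4,0],[6.6,6.9,0],[9.9,10.3,0],[13.2,13.8,0],[16.5,17.2,0]],"turn":[[0,0,8],[0,0,16],[0,0,24],[0,0,32],[0,0,40]],"gripper":[0.3,0.3,0.3,0.3,0.3]}' 40; python3 -m crank '{"travel":[[3.3,3.4,0],[6.6,6.9,0],[9.9,10.3,0],[13.2,13.8,0],[16.5,17.2,0]],"turn":[[0,0,8],[0,0,16],[0,0,24],[0,0,32],[0,0,40]],"gripper":[0.3,0.3,0.3,0.3,0.3]}'; python3 -c "
from h import *
s=bot.observe();print({k:np.round(v,3).tolist() for k,v in s.items()})"
```

```text
clock: 0.6
position: [0.3576, -0.4212, 0.2499]
tool_rot: [-3.141, 0.0, 1.016]
force: [-0.1, -1.0, 0.6]
grip_width: 0.0597
finger_force: 0.0
clock: 1.1
position: [0.5227, -0.2492, 0.2499]
tool_rot: [-3.141, -0.0, 1.714]
force: [0.7, -0.7, 0.2]
grip_width: 0.0599
finger_force: 0.0
{'clock': 1.1, 'qpos': [0.674, 0.481, -0.464, 1.707, 0.247, 1.012, 0.266], 'qd': [-0.564, 0.277, -0.367, -0.372, 0.279, 0.207, 0.418], 'joint_efforts': [6.14, -90.764, -5.19, -31.441, -1.126, -0.595, -1.528], 'position': [0.523, -0.249, 0.25], 'tool_rot': [-3.141, -0.0, 1.714], 'force': [0.671, -0.745, 0.238], 'moment': [-0.082, -0.017, -0.001], 'finger_force': 0.0, 'grip_width': 0.06}
```

```bash
python3 -m crank '{"travel":[[-1.1,4.7,0],[-2.2,9.4,0],[-3.3,14.1,0],[-4.4,18.8,0],[-5.5,23.5,0]],"turn":[[0,0,7],[0,0,14],[0,0,21],[0,0,28],[0,0,35]],"gripper":[0.3,0.3,0.3,0.3,0.3]}'; python3 -m crank '{"travel":[[-1.1,4.7,0],[-2.2,9.4,0],[-3.3,14.1,0],[-4.4,18.8,0],[-5.5,23.5,0]],"turn":[[0,0,7],[0,0,14],[0,0,21],[0,0,28],[0,0,35]],"gripper":[0.3,0.3,0.3,0.3,0.3]}';  python3 -m crank '{"travel":[[-0.6,3.2,-2],[-1.2,6.4,-5],[-1.2,6.4,-9],[-1.2,6.4,-12],[-1.2,6.4,-13]],"turn":[[0,0,4],[0,0,7.3],[0,0,7.3],[0,0,7.3],[0,0,7.3]],"gripper":[0.3,0.3,0.3,0.3,0.3]}'; python3 -c "
from h import *
s=bot.observe();print({k:np.round(v,4).tolist() for k,v in s.items()})
for n in('top','scene'):
  f=bot.grab_frame(n);pickle.dump(f,open(f'pics/{n}1.pkl','wb'))
I=pickle.load(open('pics/top1.pkl','rb'))['pixels'][150:300,150:310,::-1];J=pickle.load(open('pics/scene1.pkl','rb'))['pixels'][150:300,180:340,::-1]
cv2.imwrite('pics/d.png',cv2.resize(np.hstack([I,J]),None,fx=2.5,fy=2.5,interpolation=cv2.INTER_CUBIC))"
```

```text
clock: 1.6
position: [0.4658, -0.0143, 0.2499]
tool_rot: [-3.141, 0.0, 2.324]
force: [1.6, 0.3, -0.1]
grip_width: 0.0596
finger_force: 0.0
clock: 2.1
position: [0.411, 0.2207, 0.2501]
tool_rot: [-3.141, 0.0, 2.934]
force: [1.9, -0.2, 0.3]
grip_width: 0.0595
finger_force: 0.0
clock: 2.6
position: [0.3985, 0.2825, 0.1175]
tool_rot: [-3.139, -0.003, 3.058]
force: [-0.7, -0.1, 0.3]
grip_width: 0.0599
finger_force: 0.0
{'clock': 2.6, 'qpos': [-0.1587, 0.6227, -0.7786, 2.0323, 0.6427, 0.7501, 0.1501], 'qd': [-0.0847, 0.1012, 0.107, 0.0286, 0.1471, -0.1374, -0.1226], 'joint_efforts': [-0.8919, -78.0341, -13.7089, -22.9124, 0.5058, -0.6324, -0.4831], 'position': [0.3985, 0.2825, 0.1175], 'tool_rot': [-3.1393, -0.0032, 3.058], 'force': [-0.6533, -0.132, 0.2877], 'moment': [0.0105, -0.0465, -0.0058], 'finger_force': 0.0, 'grip_width': 0.0599}
```

View pics/d.png

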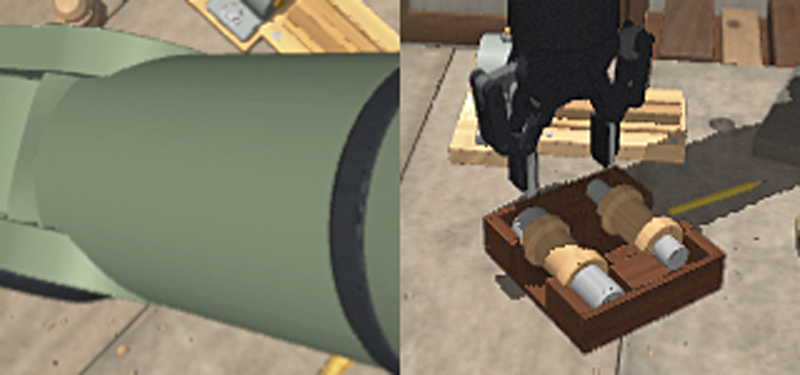

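```bash
python3 -m crank '{"travel":[[0,0.1,-2.5],[0,0.1,-5],[0,0.1,-7],[0,0.1,-8.2],[0,0.1,-9]],"turn":[[0,0,0],[0,0,0],[0,0,0],[0,0,0],[0,0,0]],"gripper":[0.3,0.3,0.3,0.3,0.3]}'; python3 -m crank '{"travel":[[0,0,0],[0,0,0],[0,0,0],[0,0,0],[0,0,0]],"turn":[[0,0,0],[0,0,0],[0,0,0],[0,0,0],[0,0,0]],"gripper":[0.35,0.4,0.5,0.6,0.7]}' 40; python3 -m crank '{"travel":[[0,0,0],[0,0,0],[0,0,0],[0,0,0],[0,0,0]],"turn":[[0,0,0],[0,0,0],[0,0,0],[0,0,0],[0,0,0]],"gripper":[0.8,0.9,0.9,0.9,0.9]}'
```

```text
clock: 3.2
position: [0.4004, 0.2844, 0.0304]
tool_rot: [3.141, 0.001, 3.056]
force: [-0.1, 0.2, -0.6]
grip_width: 0.06
finger_force: 0.0
clock: 3.7
position: [0.4001, 0.2843, 0.0306]
tool_rot: [3.141, 0.001, 3.057]
force: [-0.7, -2.1, 9.7]
grip_width: 0.0306
finger_force: 38.7
clock: 4.2
position: [0.4, 0.2843, 0.0306]
tool_rot: [3.141, 0.001, 3.057]
force: [-0.6, -1.0, 9.0]
grip_width: 0.0307
finger_force: 38.7
```

```bash
python3 -m crank '{"travel":[[0,0,0.5],[0,0,1],[0,0,2],[0,0,3],[0,0,4]],"turn":[[0,0,0],[0,0,0],[0,0,0],[0,0,0],[0,0,0]],"gripper":[0.9,0.9,0.9,0.9,0.9]}' 60; python3 -m crank '{"travel":[[0,0,3],[0,0,6],[0,0,9],[0,0,11],[0,0,11]],"turn":[[0,0,0],[0,0,0],[0,0,0],[0,0,0],[0,0,0]],"gripper":[0.9,0.9,0.9,0.9,0.9]}'; python3 -c "
from h import *
f=bot.grab_frame('scene');pickle.dump(f,open('pics/s2.pkl','wb'))
cv2.imwrite('pics/s2.png',cv2.resize(f['pixels'][90:290,170:370,::-1],None,fx=3,fy=3,interpolation=cv2.INTER_CUBIC))
s=bot.observe();print(np.round(s['position'],4),np.round(s['tool_rot'],4),np.round(w2px(f,s['position'])-[170,90],1)*3)"
```

```text
clock: 4.7
position: [0.3998, 0.2842, 0.071]
tool_rot: [3.141, 0.0, 3.057]
force: [1.1, -0.2, -4.4]
grip_width: 0.0303
finger_force: 59.6
clock: 5.2
position: [0.4005, 0.2847, 0.1827]
tool_rot: [3.14, 0.003, 3.057]
force: [0.0, 0.8, -4.6]
grip_width: 0.0302
finger_force: 60.5
[0.4001 0.2841 0.1811] [3.1407e+00 1.9000e-03 3.0566e+00] [[221.7 282. ]]
```

View pics/s2.png

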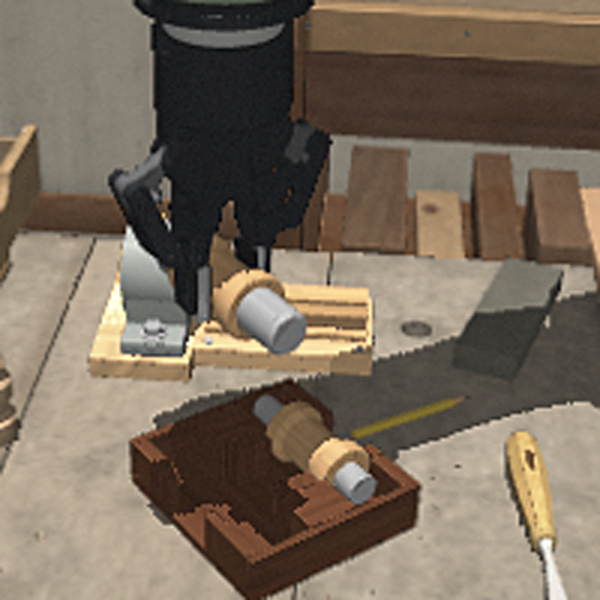

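Run:
```python
from h import *
f=pickle.load(open('pics/s2.pkl','rb'));s=bot.observe();p=np.array(s['position'])-[0,0,.0016];y=s['tool_rot'][2]
d=np.array([np.cos(y),np.sin(y),0])
print("go tip",((w2px(f,p+.064*d)-[170,90]+.5)*3).round(),"handle end",((w2px(f,p+.032*d)-[170,90]+.5)*3).round(),"if nogo",((w2px(f,p+.05*d)-[170,90]+.5)*3).round())
case,b=np.load("pose.npy")
for x in(-.073,):
    t=b[:2]+x*np.array([np.cos(b[2]),np.sin(b[2])]);print(t,(t-p[:2])*100, np.degrees(b[2]-y))
```

```text
go tip [[287. 336.]] handle end [[254. 310.]] if nogo [[272. 324.]]
[0.53780353 0.11034921] [ 13.76629248 -17.37763421] -129.3568610534626
```

```bash
python3 -m crank '{"travel":[[0.6,-0.8,0],[1.8,-2.3,0],[3.4,-4.3,0],[5.0,-6.3,0],[6.6,-8.3,0]],"turn":[[0,0,-8.5],[0,0,-17],[0,0,-25.5],[0,0,-34],[0,0,-42.5]],"gripper":[0.9,0.9,0.9,0.9,0.9]}'; python3 -m crank '{"travel":[[1.6,-2.0,0],[3.2,-4.0,0],[4.8,-6.0,0],[6.2,-7.8,0],[7.15,-9.1,0]],"turn":[[0,0,-8.5],[0,0,-17],[0,0,-25.5],[0,0,-34],[0,0,-42.5]],"gripper":[0.9,0.9,0.9,0.9,0.9]}'; python3 -m crank '{"travel":[[0,0,0],[0,0,0],[0,0,-1],[0,0,-2.5],[0,0,-4]],"turn":[[0,0,-8.5],[0,0,-17],[0,0,-25.5],[0,0,-34],[0,0,-42.5]],"gripper":[0.9,0.9,0.9,0.9,0.9]}';  python3 -m crank '{"travel":[[0,0,-1],[0,0,-2],[0,0,-3],[0,0,-4],[0,0,-4]],"turn":[[0,0,-1.9],[0,0,-1.9],[0,0,-1.9],[0,0,-1.9],[0,0,-1.9]],"gripper":[0.9,0.9,0.9,0.9,0.9]}'; python3 -c "
from h import *
f=bot.grab_frame('scene');pickle.dump(f,open('pics/s3.pkl','wb'))
cv2.imwrite('pics/s3.png',cv2.resize(f['pixels'][80:260,180:360,::-1],None,fx=3.3,fy=3.3,interpolation=cv2.INTER_CUBIC))
s=bot.observe();print({k:np.round(v,4).tolist() for k,v in s.items()})"
```

```text
clock: 5.75
position: [0.4657, 0.1999, 0.179]
tool_rot: [-3.14, -0.0, 2.31]
force: [-0.6, 0.3, -4.8]
grip_width: 0.0301
finger_force: 60.4
clock: 6.25
position: [0.5374, 0.1084, 0.1787]
tool_rot: [-3.14, 0.001, 1.566]
force: [-0.6, 0.4, -4.5]
grip_width: 0.0299
finger_force: 60.4
clock: 6.75
position: [0.5365, 0.1098, 0.1385]
tool_rot: [-3.141, 0.002, 0.826]
force: [0.5, 0.2, -4.5]
grip_width: 0.0303
finger_force: 60.4
clock: 7.25
position: [0.5365, 0.1099, 0.0985]
tool_rot: [-3.14, 0.002, 0.799]
force: [-0.4, -0.5, -3.7]
grip_width: 0.0301
finger_force: 60.3
{'clock': 7.3, 'qpos': [-0.1484, 0.6182, -0.2228, 1.9114, 0.2169, 0.6363, -1.2782], 'qd': [-0.0007, -0.0199, -0.0019, -0.0117, -0.0043, 0.012, -0.0014], 'joint_efforts': [-0.2201, -89.8904, -2.0826, -25.4682, 0.1147, -0.3228, -0.0675], 'position': [0.5369, 0.11, 0.0993], 'tool_rot': [-3.1409, 0.001, 0.7991], 'force': [0.629, 0.6657, -3.9942], 'moment': [-0.001, -0.0248, -0.0061], 'finger_force': 60.2863, 'grip_width': 0.0303}
```

View pics/s3.png

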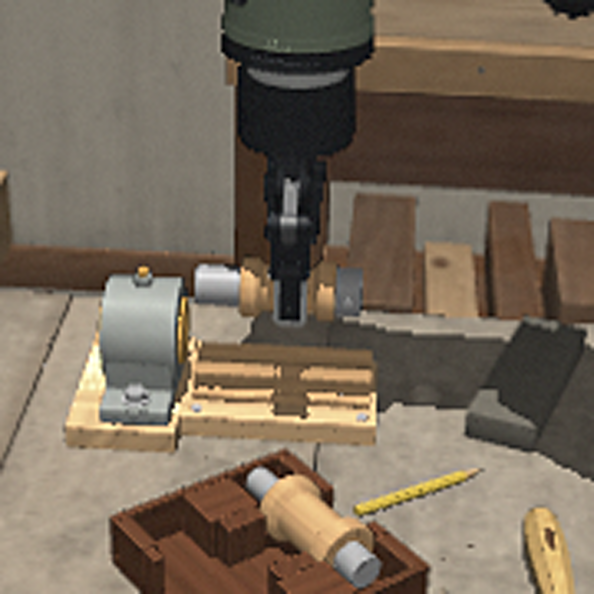

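```bash
python3 -m crank '{"travel":[[0,0,-1],[0,0,-2],[0,0,-2.8],[0,0,-3.2],[0,0,-3.5]],"turn":[[0,0,0],[0,0,0],[0,0,0],[0,0,0],[0,0,0]],"gripper":[0.9,0.9,0.9,0.9,0.9]}'; python3 -m crank '{"travel":[[0,0,-0.1],[0,0,-0.1],[0,0,-0.2],[0,0,-0.2],[0,0,-0.2]],"turn":[[0,0,0],[0,0,0],[0,0,0],[0,0,0],[0,0,0]],"gripper":[0.9,0.9,0.9,0.9,0.9]}'
```

```text
clock: 7.8
position: [0.5371, 0.1101, 0.0645]
tool_rot: [-3.141, 0.0, 0.799]
force: [0.2, -0.0, -4.1]
grip_width: 0.0298
finger_force: 60.3
clock: 8.3
position: [0.5373, 0.1102, 0.0631]
tool_rot: [3.142, -0.0, 0.799]
force: [-0.0, -0.7, -4.0]
grip_width: 0.0304
finger_force: 60.3
```

```bash
python3 -m crank '{"travel":[[0,0,-0.05],[0,0,-0.05],[0,0,-0.1],[0,0,-0.1],[0,0,-0.1]],"turn":[[0,0,0],[0,0,0],[0,0,0],[0,0,0],[0,0,0]],"gripper":[0.9,0.9,0.9,0.9,0.9]}';python3 -m crank '{"travel":[[0,0,-0.05],[0,0,-0.05],[0,0,-0.1],[0,0,-0.1],[0,0,-0.1]],"turn":[[0,0,0],[0,0,0],[0,0,0],[0,0,0],[0,0,0]],"gripper":[0.9,0.9,0.9,0.9,0.9]}'
```

```text
clock: 8.8
position: [0.5373, 0.1102, 0.0626]
tool_rot: [3.141, -0.0, 0.799]
force: [-5.0, -0.4, 11.4]
grip_width: 0.0297
finger_force: 62.2
clock: 9.3
position: [0.5373, 0.1102, 0.0623]
tool_rot: [3.141, -0.0, 0.799]
force: [-10.7, -1.8, 28.6]
grip_width: 0.0303
finger_force: 64.0
```

```bash
python3 -m crank '{"travel":[[-0.03,0.03,0.1],[-0.03,0.03,0.1],[-0.03,0.03,0.1],[-0.03,0.03,0.1],[-0.03,0.03,0.1]],"turn":[[0,0,0],[0,0,0],[0,0,0],[0,0,0],[0,0,0]],"gripper":[0.9,0.9,0.3,0.3,0.3]}' 20;python3 -m crank '{"travel":[[0,0,0],[0,0,0],[0,0,0],[0,0,3],[0,0,7]],"turn":[[0,0,0],[0,0,0],[0,0,0],[0,0,0],[0,0,0]],"gripper":[0.3,0.3,0.3,0.3,0.3]}';  python3 -c "
from h import *
f=bot.grab_frame('scene');pickle.dump(f,open('pics/s4.pkl','wb'))
cv2.imwrite('pics/s4.png',cv2.resize(f['pixels'][120:240,200:340,::-1],None,fx=4,fy=4,interpolation=cv2.INTER_CUBIC))
f=bot.grab_frame('top');pickle.dump(f,open('pics/t4.pkl','wb'))
case,b=np.load('pose.npy');print(b)"
```

```text
clock: 9.8
position: [0.5369, 0.1104, 0.0619]
tool_rot: [-3.142, 0.0, 0.799]
force: [-0.5, -0.0, 0.0]
grip_width: 0.0595
finger_force: 0.0
clock: 10.3
position: [0.5358, 0.1103, 0.1314]
tool_rot: [-3.14, 0.003, 0.799]
force: [0.5, -0.5, 1.3]
grip_width: 0.0602
finger_force: 0.0
[0.58872045 0.16266046 0.79890471]
```

View pics/s4.png

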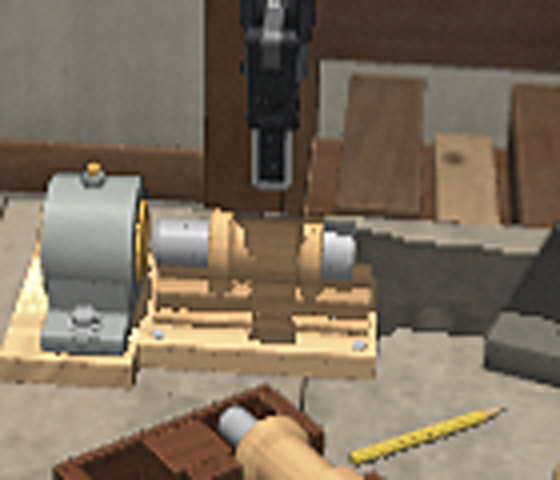

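```bash
python3 -m crank '{"travel":[[-1.4,-1.43,0.5],[-2.8,-2.87,0.5],[-4.2,-4.3,0.5],[-5.58,-5.73,0.5],[-5.58,-5.73,0]],"turn":[[0,0,0],[0,0,0],[0,0,0],[0,0,0],[0,0,0]],"gripper":[0.3,0.3,1,1,1]}' 20; python3 -m crank '{"travel":[[0,0,-2],[0,0,-4],[0,0,-5.5],[0,0,-6.4],[0,0,-6.4]],"turn":[[0,0,0],[0,0,0],[0,0,0],[0,0,0],[0,0,0]],"gripper":[1,1,1,1,1]}';python3 -m crank '{"travel":[[0.2,0.21,0],[0.4,0.42,0],[0.6,0.63,0],[0.8,0.84,0],[1.0,1.05,0]],"turn":[[0,0,0],[0,0,0],[0,0,0],[0,0,0],[0,0,0]],"gripper":[1,1,1,1,1]}';python3 -m crank '{"travel":[[0.14,0.144,0],[0.28,0.287,0],[0.42,0.43,0],[0.56,0.574,0],[0.7,0.717,0]],"turn":[[0,0,0],[0,0,0],[0,0,0],[0,0,0],[0,0,0]],"gripper":[1,1,1,1,1]}'
```

```text
clock: 10.9
position: [0.4799, 0.0513, 0.1322]
tool_rot: [3.141, 0.001, 0.797]
force: [0.0, 0.5, 0.0]
grip_width: 0.0164
finger_force: 0.0
clock: 11.4
position: [0.4808, 0.0534, 0.067]
tool_rot: [-3.141, 0.001, 0.799]
force: [-0.7, -0.6, 1.1]
grip_width: -0.0001
finger_force: 0.0
clock: 11.9
position: [0.4914, 0.0639, 0.0682]
tool_rot: [3.141, -0.0, 0.799]
force: [0.4, 0.1, 0.5]
grip_width: 0.0001
finger_force: 0.0
clock: 12.4
position: [0.4978, 0.0705, 0.0679]
tool_rot: [-3.141, 0.001, 0.798]
force: [-3.0, -2.7, 3.2]
grip_width: 0.0001
finger_force: 2.1
```

```bash
for i in 1; do python3 -m crank '{"travel":[[0.14,0.144,0],[0.28,0.287,0],[0.42,0.43,0],[0.56,0.574,0],[0.7,0.717,0]],"turn":[[0,0,0],[0,0,0],[0,0,0],[0,0,0],[0,0,0]],"gripper":[1,1,1,1,1]}';done; python3 -m crank '{"travel":[[0.14,0.144,0],[0.28,0.287,0],[0.42,0.43,0],[0.56,0.574,0],[0.7,0.717,0]],"turn":[[0,0,0],[0,0,0],[0,0,0],[0,0,0],[0,0,0]],"gripper":[1,1,1,1,1]}'
```

```text
clock: 12.9
position: [0.5053, 0.0781, 0.068]
tool_rot: [-3.142, -0.0, 0.799]
force: [-2.2, -2.5, 0.9]
grip_width: -0.0001
finger_force: 1.4
clock: 13.4
position: [0.5122, 0.0853, 0.068]
tool_rot: [-3.142, -0.0, 0.799]
force: [-2.8, -1.6, 0.4]
grip_width: 0.0
finger_force: 1.3
```

```bash
python3 -m crank '{"travel":[[0.14,0.144,0],[0.28,0.287,0],[0.42,0.43,0],[0.56,0.574,0],[0.7,0.717,0]],"turn":[[0,0,0],[0,0,0],[0,0,0],[0,0,0],[0,0,0]],"gripper":[1,1,1,1,1]}';python3 -m crank '{"travel":[[0.05,0.05,0],[0.1,0.1,0],[0.15,0.15,0],[0.2,0.21,0],[0.2,0.21,0]],"turn":[[0,0,0],[0,0,0],[0,0,0],[0,0,0],[0,0,0]],"gripper":[1,1,1,1,1]}'
```

```text
clock: 13.9
position: [0.5192, 0.0924, 0.068]
tool_rot: [-3.142, 0.0, 0.799]
force: [-2.9, -0.8, 0.1]
grip_width: 0.0
finger_force: 1.4
clock: 14.4
position: [0.5212, 0.0945, 0.068]
tool_rot: [3.142, -0.0, 0.799]
force: [-2.6, -0.4, 0.2]
grip_width: 0.0
finger_force: 0.9
```

```bash
python3 -m crank '{"travel":[[0.04,0.04,0],[0.07,0.07,0],[0.1,0.11,0],[0.14,0.14,0],[0.14,0.14,0]],"turn":[[0,0,0],[0,0,0],[0,0,0],[0,0,0],[0,0,0]],"gripper":[1,1,1,1,1]}';python3 -m crank '{"travel":[[0.02,0.02,0],[0.04,0.04,0],[0.06,0.06,0],[0.07,0.07,0],[0.07,0.07,0]],"turn":[[0,0,0],[0,0,0],[0,0,0],[0,0,0],[0,0,0]],"gripper":[1,1,1,1,1]}'
```

```text
clock: 14.9
position: [0.5224, 0.0957, 0.068]
tool_rot: [-3.141, 0.0, 0.799]
force: [-3.8, -2.5, 2.4]
grip_width: 0.0001
finger_force: 2.1
clock: 15.4
position: [0.5224, 0.0958, 0.0679]
tool_rot: [-3.141, 0.002, 0.798]
force: [-8.4, -6.2, 7.3]
grip_width: -0.0
finger_force: 5.0
```

```bash
python3 -m crank '{"travel":[[-0.7,-0.72,0],[-1.4,-1.43,0],[-1.4,-1.43,3],[-1.4,-1.43,7],[0.7,0.7,7.5]],"turn":[[0,0,0],[0,0,0],[0,0,0],[0,0,0],[0,0,0]],"gripper":[1,1,1,0.3,0.3]}' 20; python3 -m crank '{"travel":[[1.7,1.8,0],[3.48,3.6,0],[3.48,3.6,0],[3.48,3.6,-2],[3.48,3.6,-4]],"turn":[[0,0,0],[0,0,0],[0,0,0],[0,0,0],[0,0,0]],"gripper":[0.3,0.3,0.3,0.3,0.3]}'; python3 -c "
from h import *
s=bot.observe();print(s['qpos'],s['grip_width'],s['position'])
f=bot.grab_frame('scene');I=f['pixels'][120:240,200:340,::-1]
f2=bot.grab_frame('top');cv2.imwrite('pics/s5.png',cv2.resize(np.hstack([I,f2['pixels'][100:220,210:350,::-1]]),None,fx=2.8,fy=2.8,interpolation=cv2.INTER_CUBIC))"
```

```text
clock: 15.9
position: [0.5306, 0.1011, 0.147]
tool_rot: [3.138, -0.003, 0.795]
force: [-0.0, 0.2, -1.3]
grip_width: 0.0281
finger_force: 0.0
clock: 16.4
position: [0.5651, 0.1389, 0.1028]
tool_rot: [3.141, -0.001, 0.798]
force: [1.6, 0.2, -0.2]
grip_width: 0.0599
finger_force: 0.0
[-0.1853223   0.65218861 -0.22425788  1.82208352  0.21417655  0.6893631
 -1.30314568] 0.05988228529253967 [0.56505042 0.13893965 0.10280507]
```

View pics/s5.png

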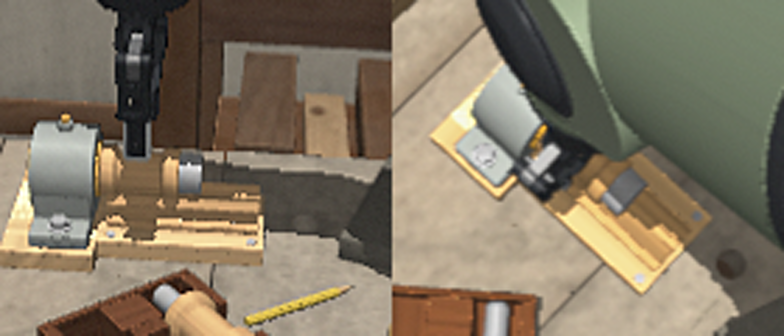

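```bash
python3 -m crank '{"travel":[[0,0,-1.5],[0,0,-3],[0,0,-3.8],[0,0,-3.8],[0,0,-3.8]],"turn":[[0,0,0],[0,0,0],[0,0,0],[0,0,0],[0,0,0]],"gripper":[0.3,0.3,0.3,0.4,0.5]}' 20;  python3 -m crank '{"travel":[[0,0,0],[0,0,0],[0,0,0],[0,0,0],[0,0,0]],"turn":[[0,0,0],[0,0,0],[0,0,0],[0,0,0],[0,0,0]],"gripper":[0.55,0.6,0.7,0.8,0.8]}'
```

```text
clock: 17.0
position: [0.565, 0.1395, 0.065]
tool_rot: [-3.142, 0.0, 0.799]
force: [-0.1, 0.5, 0.8]
grip_width: 0.043
finger_force: 0.0
clock: 17.5
position: [0.5647, 0.1402, 0.0656]
tool_rot: [-3.141, -0.0, 0.799]
force: [-5.4, 2.6, 7.9]
grip_width: 0.0313
finger_force: 20.0
```

```bash
python3 -m crank '{"travel":[[-0.04,0.04,0.03],[-0.04,0.04,0.05],[-0.04,0.04,0.05],[-0.04,0.04,0.05],[-0.04,0.04,0.05]],"turn":[[0,0,0],[0,0,0],[0,0,0],[0,0,0],[0,0,0]],"gripper":[0.8,0.8,0.8,0.8,0.8]}' 40; python3 -m crank '{"travel":[[-0.2,-0.21,0],[-0.5,-0.52,0],[-0.9,-0.93,0],[-1.3,-1.34,0],[-1.7,-1.75,0]],"turn":[[0,0,0],[0,0,0],[0,0,0],[0,0,0],[0,0,0]],"gripper":[0.8,0.8,0.8,0.8,0.8]}'
```

```text
clock: 18.0
position: [0.5647, 0.1402, 0.0658]
tool_rot: [-3.141, -0.0, 0.799]
force: [-2.4, 2.0, 7.0]
grip_width: 0.0305
finger_force: 39.9
clock: 18.5
position: [0.548, 0.123, 0.0658]
tool_rot: [3.141, -0.002, 0.799]
force: [1.5, 5.7, 3.8]
grip_width: 0.0302
finger_force: 39.8
```

```bash
python3 -m crank '{"travel":[[-0.6,-0.61,0],[-1.2,-1.23,0],[-1.74,-1.79,0],[-1.74,-1.79,1.5],[-1.74,-1.79,4]],"turn":[[0,0,0],[0,0,0],[0,0,0],[0,0,0],[0,0,0]],"gripper":[0.8,0.8,0.8,0.8,0.8]}' 60; python3 -m crank '{"travel":[[0,0,3],[0,0,6],[0,0,8],[0,0,9],[0,0,9]],"turn":[[0,0,0],[0,0,0],[0,0,4],[0,0,12],[0,0,20]],"gripper":[0.8,0.8,0.8,0.8,0.8]}'; python3 -m crank '{"travel":[[0,0,0],[0,0,0],[0,0,0],[0,0,0],[0,0,0]],"turn":[[0,0,8],[0,0,16],[0,0,24],[0,0,32],[0,0,40]],"gripper":[0.8,0.8,0.8,0.8,0.8]}'; python3 -m crank '{"travel":[[0,0,0],[0,0,0],[0,0,0],[0,0,0],[0,0,0]],"turn":[[0,0,8],[0,0,16],[0,0,24],[0,0,32],[0,0,40]],"gripper":[0.8,0.8,0.8,0.8,0.8]}'; python3 -c "
from h import *
s=bot.observe();print(s['qpos'])"
```

```text
clock: 19.0
position: [0.529, 0.1036, 0.1046]
tool_rot: [-3.14, 0.003, 0.798]
force: [0.3, -0.4, -4.6]
grip_width: 0.0303
finger_force: 60.1
clock: 19.5
position: [0.5306, 0.1041, 0.1968]
tool_rot: [3.14, -0.0, 1.153]
force: [0.8, -0.0, -4.1]
grip_width: 0.0303
finger_force: 60.3
clock: 20.0
position: [0.5299, 0.1038, 0.195]
tool_rot: [-3.141, 0.0, 1.851]
force: [-0.1, -0.4, -3.7]
grip_width: 0.0302
finger_force: 60.3
clock: 20.5
position: [0.5299, 0.1038, 0.195]
tool_rot: [-3.141, -0.0, 2.549]
force: [-0.5, -0.1, -3.4]
grip_width: 0.0299
finger_force: 60.3
[ 0.20514421  0.53714539 -0.69914841  1.85288983  0.43106816  0.90905251
  0.28216586]
```

```bash
python3 -m crank '{"travel":[[0,0,0],[0,0,0],[0,0,0],[0,0,0],[0,0,0]],"turn":[[0,0,8],[0,0,16],[0,0,24],[0,0,32],[0,0,40]],"gripper":[0.8,0.8,0.8,0.8,0.8]}'; python3 -m crank '{"travel":[[0.3,0.3,0],[0.6,0.6,0],[0.9,0.9,0],[1.14,1.17,0],[1.14,1.17,0]],"turn":[[0,0,8],[0,0,16],[0,0,24],[0,0,32],[0,0,40]],"gripper":[0.8,0.8,0.8,0.8,0.8]}'; python3 -m crank '{"travel":[[0,0,-2],[0,0,-5],[0,0,-8],[0,0,-10],[0,0,-11]],"turn":[[0,0,0],[0,0,0],[0,0,0],[0,0,0],[0,0,0]],"gripper":[0.8,0.8,0.8,0.8,0.8]}';python3 -m crank '{"travel":[[0,0,-0.4],[0,0,-0.7],[0,0,-0.9],[0,0,-1.1],[0,0,-1.3]],"turn":[[0,0,0],[0,0,0],[0,0,0],[0,0,0],[0,0,0]],"gripper":[0.8,0.8,0.8,0.8,0.8]}';python3 -c "
from h import *
s=bot.observe();print({k:np.round(v,4).tolist() for k,v in s.items()})"
```

```text
clock: 21.0
position: [0.53, 0.1038, 0.195]
tool_rot: [-3.141, -0.001, -3.036]
force: [0.1, -0.5, -3.7]
grip_width: 0.0303
finger_force: 60.3
clock: 21.5
position: [0.5416, 0.1158, 0.195]
tool_rot: [3.142, -0.001, -2.338]
force: [-0.1, -0.2, -3.6]
grip_width: 0.0297
finger_force: 60.3
clock: 22.0
position: [0.5407, 0.1154, 0.0835]
tool_rot: [3.14, -0.002, -2.343]
force: [0.5, -0.6, -4.4]
grip_width: 0.0303
finger_force: 60.3
clock: 22.5
position: [0.5419, 0.1162, 0.0728]
tool_rot: [-3.141, 0.001, -2.343]
force: [0.4, -1.0, -4.0]
grip_width: 0.0303
finger_force: 60.3
{'clock': 22.5, 'qpos': [0.2855, 0.829, -0.8824, 1.8831, 0.8521, 0.8585, 1.326], 'qd': [-0.0171, 0.0311, 0.026, 0.0078, 0.0362, -0.0306, -0.0253], 'joint_efforts': [0.2033, -95.3058, -21.9888, -22.593, -0.1024, 0.1146, 0.0886], 'position': [0.5419, 0.1162, 0.0728], 'tool_rot': [-3.141, 0.0005, -2.3431], 'force': [0.389, -0.9913, -3.9663], 'moment': [0.0267, 0.0247, -0.0164], 'finger_force': 60.3115, 'grip_width': 0.0303}
```

```bash
python3 -m crank '{"travel":[[0,0,-0.2],[0,0,-0.3],[0,0,-0.4],[0,0,-0.45],[0,0,-0.45]],"turn":[[0,0,0],[0,0,0],[0,0,0],[0,0,0],[0,0,0]],"gripper":[0.8,0.8,0.8,0.8,0.8]}';python3 -m crank '{"travel":[[0,0,-0.05],[0,0,-0.05],[0,0,-0.1],[0,0,-0.1],[0,0,-0.1]],"turn":[[0,0,0],[0,0,0],[0,0,0],[0,0,0],[0,0,0]],"gripper":[0.8,0.8,0.8,0.8,0.8]}'
```

```text
clock: 23.0
position: [0.5416, 0.1162, 0.0679]
tool_rot: [3.142, -0.0, -2.343]
force: [-0.1, -0.2, -3.3]
grip_width: 0.0303
finger_force: 60.3
clock: 23.5
position: [0.5416, 0.1162, 0.067]
tool_rot: [3.142, -0.0, -2.343]
force: [0.4, -0.1, -4.6]
grip_width: 0.03
finger_force: 60.3
```

```bash
python3 -m crank '{"travel":[[0,0,-0.05],[0,0,-0.05],[0,0,-0.1],[0,0,-0.1],[0,0,-0.1]],"turn":[[0,0,0],[0,0,0],[0,0,0],[0,0,0],[0,0,0]],"gripper":[0.8,0.8,0.8,0.8,0.8]}';python3 -m crank '{"travel":[[0,0,-0.02],[0,0,-0.03],[0,0,-0.05],[0,0,-0.05],[0,0,-0.05]],"turn":[[0,0,0],[0,0,0],[0,0,0],[0,0,0],[0,0,0]],"gripper":[0.8,0.8,0.8,0.8,0.8]}'
```

```text
clock: 24.0
position: [0.5416, 0.1163, 0.0661]
tool_rot: [3.142, 0.0, -2.343]
force: [-1.2, 0.2, -0.1]
grip_width: 0.0301
finger_force: 60.9
clock: 24.5
position: [0.5416, 0.1164, 0.0659]
tool_rot: [-3.141, 0.0, -2.343]
force: [-3.6, -0.4, 8.3]
grip_width: 0.0302
finger_force: 61.8
```

```bash
python3 -m crank '{"travel":[[0,0,0.03],[0,0,0.03],[0,0,0.03],[0,0,0.03],[0,0,0.03]],"turn":[[0,0,0],[0,0,0],[0,0,0],[0,0,0],[0,0,0]],"gripper":[0.8,0.3,0.3,0.3,0.3]}' 20;python3 -m crank '{"travel":[[0,0,2],[0,0,5],[0,0,7],[-1.6,-1.65,7],[-3.2,-3.3,7]],"turn":[[0,0,0],[0,0,0],[0,0,0],[0,0,0],[0,0,0]],"gripper":[0.3,0.3,0.3,0.3,0.3]}'; python3 -m crank '{"travel":[[-1.6,-1.65,0],[-3.2,-3.3,0],[-3.2,-3.3,-1],[-3.2,-3.3,-3],[-3.2,-3.3,-5]],"turn":[[0,0,0],[0,0,0],[0,0,0],[0,0,0],[0,0,0]],"gripper":[1,1,1,1,1]}';  python3 -m crank '{"travel":[[0,0,-1],[0,0,-1.75],[0,0,-1.75],[0.2,0.21,-1.75],[0.4,0.41,-1.75]],"turn":[[0,0,0],[0,0,0],[0,0,0],[0,0,0],[0,0,0]],"gripper":[1,1,1,1,1]}'
```

```text
clock: 25.0
position: [0.5417, 0.1162, 0.0658]
tool_rot: [-3.142, 0.0, -2.343]
force: [-0.8, 0.0, 0.1]
grip_width: 0.0597
finger_force: 0.0
clock: 25.5
position: [0.5094, 0.0831, 0.1363]
tool_rot: [-3.141, 0.001, -2.342]
force: [-0.0, -0.4, -0.5]
grip_width: 0.0598
finger_force: 0.0
clock: 26.0
position: [0.4781, 0.0503, 0.0852]
tool_rot: [-3.141, 0.001, -2.343]
force: [0.5, 0.8, -0.6]
grip_width: 0.0001
finger_force: 0.0
clock: 26.5
position: [0.4822, 0.0546, 0.0689]
tool_rot: [-3.141, 0.001, -2.343]
force: [-0.0, -0.2, 0.8]
grip_width: -0.0002
finger_force: 0.0
```

```bash
python3 -m crank '{"travel":[[0.14,0.144,0],[0.28,0.287,0],[0.42,0.43,0],[0.56,0.574,0],[0.7,0.717,0]],"turn":[[0,0,0],[0,0,0],[0,0,0],[0,0,0],[0,0,0]],"gripper":[1,1,1,1,1]}';python3 -m crank '{"travel":[[0.14,0.144,0],[0.28,0.287,0],[0.42,0.43,0],[0.56,0.574,0],[0.7,0.717,0]],"turn":[[0,0,0],[0,0,0],[0,0,0],[0,0,0],[0,0,0]],"gripper":[1,1,1,1,1]}';python3 -m crank '{"travel":[[0.05,0.05,0],[0.1,0.1,0],[0.15,0.15,0],[0.2,0.21,0],[0.2,0.21,0]],"turn":[[0,0,0],[0,0,0],[0,0,0],[0,0,0],[0,0,0]],"gripper":[1,1,1,1,1]}'
```

```text
clock: 27.0
position: [0.4887, 0.0616, 0.0683]
tool_rot: [-3.142, 0.0, -2.343]
force: [0.0, -0.4, -0.4]
grip_width: 0.0002
finger_force: 0.0
clock: 27.5
position: [0.4956, 0.0687, 0.0683]
tool_rot: [3.142, -0.0, -2.343]
force: [-2.6, -2.7, 2.2]
grip_width: -0.0002
finger_force: 1.6
clock: 28.0
position: [0.4977, 0.0709, 0.0683]
tool_rot: [3.142, 0.0, -2.343]
force: [-1.2, -1.2, -0.2]
grip_width: 0.0001
finger_force: 0.9
```

```bash
python3 -m crank '{"travel":[[0.04,0.04,0],[0.08,0.08,0],[0.12,0.12,0],[0.16,0.16,0],[0.16,0.16,0]],"turn":[[0,0,0],[0,0,0],[0,0,0],[0,0,0],[0,0,0]],"gripper":[1,1,1,1,1]}';python3 -m crank '{"travel":[[0.02,0.02,0],[0.04,0.04,0],[0.05,0.05,0],[0.05,0.05,0],[0.05,0.05,0]],"turn":[[0,0,0],[0,0,0],[0,0,0],[0,0,0],[0,0,0]],"gripper":[1,1,1,1,1]}'
```

```text
clock: 28.5
position: [0.4993, 0.0725, 0.0683]
tool_rot: [3.142, 0.0, -2.343]
force: [-1.4, -1.8, 0.8]
grip_width: 0.0003
finger_force: 0.9
clock: 29.0
position: [0.4997, 0.0729, 0.0683]
tool_rot: [-3.142, 0.0, -2.343]
force: [-1.9, -1.4, 0.7]
grip_width: 0.0001
finger_force: 1.2
```

```bash
python3 -m crank '{"travel":[[0.02,0.02,0],[0.04,0.04,0],[0.06,0.06,0],[0.07,0.07,0],[0.07,0.07,0]],"turn":[[0,0,0],[0,0,0],[0,0,0],[0,0,0],[0,0,0]],"gripper":[1,1,1,1,1]}'; python3 -m crank '{"travel":[[0.02,0.02,0],[0.04,0.04,0],[0.05,0.05,0],[0.05,0.05,0],[0.05,0.05,0]],"turn":[[0,0,0],[0,0,0],[0,0,0],[0,0,0],[0,0,0]],"gripper":[1,1,1,1,1]}'
```

```text
clock: 29.5
position: [0.4999, 0.073, 0.0682]
tool_rot: [-3.142, -0.002, -2.343]
force: [-6.7, -4.9, 4.3]
grip_width: 0.0001
finger_force: 4.0
clock: 30.0
position: [0.4999, 0.073, 0.0681]
tool_rot: [-3.141, -0.003, -2.343]
force: [-9.8, -7.2, 8.9]
grip_width: 0.0
finger_force: 6.2
```

```bash
python3 -m crank '{"travel":[[-0.5,-0.5,0],[-1.4,-1.43,0],[-2.1,-2.15,1],[-2.1,-2.15,4],[-2.1,-2.15,8]],"turn":[[0,0,0],[0,0,0],[0,0,0],[0,0,0],[0,0,0]],"gripper":[1,1,1,1,1]}'; python3 -m crank '{"travel":[[1,-4.5,3],[2,-9,5],[3,-13.5,7],[4,-18,7],[5,-22,7]],"turn":[[0,0,0],[0,0,0],[0,0,0],[0,0,0],[0,0,0]],"gripper":[1,1,1,1,1]}';python3 -m crank '{"travel":[[0,0,0],[0,0,0],[0,0,0],[0,0,0],[0,0,0]],"turn":[[0,0,0],[0,0,0],[0,0,0],[0,0,0],[0,0,0]],"gripper":[1,1,1,1,1]}'; python3 -c "
from h import *
f=bot.grab_frame('scene');I=f['pixels'][130:280,190:330,::-1]
f2=bot.grab_frame('top');cv2.imwrite('pics/s6.png',cv2.resize(np.hstack([I,f2['pixels'][100:250,200:340,::-1]]),None,fx=2.8,fy=2.8,interpolation=cv2.INTER_CUBIC))"
```

```text
clock: 30.5
position: [0.4786, 0.0519, 0.1489]
tool_rot: [3.14, -0.002, -2.343]
force: [1.2, -0.6, 0.8]
grip_width: 0.0001
finger_force: 0.0
clock: 31.0
position: [0.5295, -0.1709, 0.2198]
tool_rot: [-3.139, 0.0, -2.345]
force: [0.7, -0.2, -0.8]
grip_width: -0.0
finger_force: 0.0
clock: 31.5
position: [0.5299, -0.1666, 0.2185]
tool_rot: [-3.141, -0.0, -2.341]
force: [-0.4, 0.4, 0.1]
grip_width: -0.0002
finger_force: 0.0
```

View pics/s6.png

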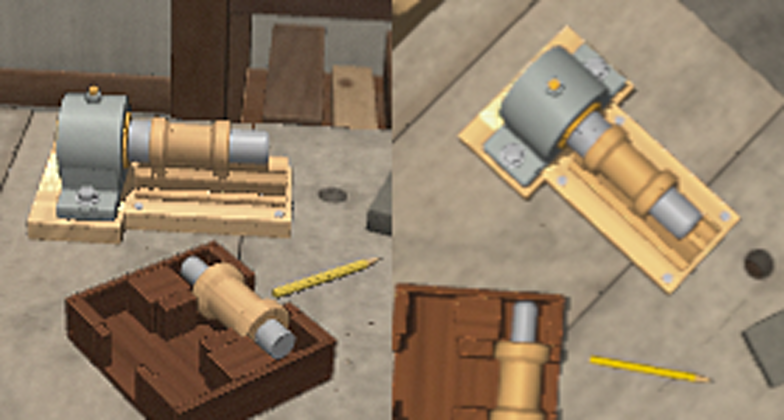

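The final picture shows the gauge lying in the rest with its no-go plug against the bush, near (130,140). The small gauge is still in its pocket and the pencil has not moved.

```bash
python3 -c "
from workcell import bot
print(bot.job_done())"
```

```text
the job is handed in; nothing more can be done
None
```

Job handed in at about 31.6 s: the larger gauge's go end went fully home under about a 10 N push, the no-go end stopped at the bush face at about 12 N (slightly over your suggested 3 to 10 N) and did not enter, and the gauge is left lying in the rest like that.

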